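# Vent the battery cage: set the air valve, draw the sagging bolt, hold the gate ajar

## Task

Vent the mesh battery cage: first set the purge-air valve's yellow lever half open (45 degrees). Then lift the sagging bolt by its red knob so that its nose clears the keeper's bent lip, draw it back out of the keeper, and pull the spring-loaded gate ajar, its free edge standing about 90 mm (roughly a hand's breadth) out. Finish while still holding the gate there by the knob, not letting go, the valve still half open and the tools, packs and other things on the bench left where they are.

Things in the scene. Friction and masses are not known exactly. Their poses are not given: they have to be found in the camera images.
- valve (a joint): Angle (rad) of the ball valve's yellow lever about its upright spindle: 0 = shut, square across the copper pipe; 0.785 = half open; 1.571 = fully open, along the pipe. Grows counter-clockwise from above; starts at 0 to 0.35. The lever is a level flat bar 108 mm long, 16 mm wide (18 at its end), 12 to 14 thick; it stays where left and needs about 2 N at its end.
- lever_axis (a point): Point on the valve's spindle at the lever's mid-thickness, 105 mm above the bench. Turns with the lever: its -x axis runs out along the lever, z is up. Below the lever the valve and pipe (up to 87 mm above the bench) lie within 22 mm of the pipe's line; the rest is open.
- lever_grip (a point): Point on the lever's centre line, mid-thickness, 80 mm out from the spindle: the place to pinch it across its width from above. Axes as lever_axis.
- knob_grip (a point): On the axis of the bolt's upright red knob (plain cylinder, 22 mm diameter, 67 tall), 20 mm below its top, 242 mm above the bench while the bolt sags. Axes of the gate: y along the rod from keeper to hinge (the way it is drawn), z up, -x the way the gate opens. Guide loops (to 215 mm above the bench) and keeper (to 205) stand 40 mm or more from the knob along the rod.
- bolt_draw (a joint): How far (m) the bolt is drawn towards the hinge: 0 = fully shot (as at the start), 0.045 = fully drawn. From about 0.028 the nose is out of the keeper. It slides with about 1 N of friction and stays where it is left.
- bolt_lift (a joint): How far (m) the bolt is lifted in its worn, tall guide loops: 0 = sagging (about 0.16 kg, it drops back when released), 0.020 = against the top. The turned-down nose clears the keeper's bent lip only above about 0.010; sagging, the lip stops the bolt after 5 mm of draw. Once drawn past 0.020 it may drop again.
- bolt_nose (a point): Underside of the bolt's turned-down nose, a nib 12 x 8 mm that hangs 11 mm below the 12 mm steel rod, 93 mm from the knob's axis.
- keeper_lip (a point): Top middle of the bent-up lip of the brass keeper, a fork open at the top on the cage's right front post; its two cheeks, 20 mm apart, hold the nose so that the gate cannot open. The nose has dropped behind this lip, 10 mm below its top.
- gate (a joint): Angle (rad) of the blue gate: 0 = shut, grows as its free edge comes out of the cage towards the robot; range 0 to 1.2. A spring pulls it shut always (0.25 to 0.5 N m), so it closes when released. Clockwise seen from above.
- gate_hinge (a point): On the gate's upright hinge line at the left (+y) front post, at the height of the gate's top, 160 mm above the bench. The knob moves about this line as the gate swings (120 mm from it with the bolt fully drawn, 165 mm at the start).
- gate_edge (a point): Top of the gate's free edge (stile), 235 mm from the hinge line, 160 mm above the bench.
- gate_panel: The blue mesh gate, 235 wide, 12 thick, from 55 to 160 mm above the bench, with the bolt it carries. Its origin is on the hinge line at bench height; it extends along its own -y.
- bolt: The sagging steel barrel bolt with its red knob; 195 mm long rod. Its origin is on the rod's axis below the knob, 60 mm under knob_grip; axes as knob_grip.
- cage: The dark steel mesh battery cage, fixed to the bench: 200 deep (its x), 300 wide (its y), 160 high with a mesh top; its front with the gate faces -x, towards the robot. Origin at the centre of its underside.
- multimeter: Bystander, to be left alone: grey multimeter lying on its back, 160 x 85 x 47 high (mm). Origin on its underside, near its middle.
- pliers: Bystander, to be left alone: blue-handled pliers, 155 long, 14 high (mm). Origin on its underside, near its middle.
- screwdriver: Bystander, to be left alone: green screwdriver lying flat, 160 long (mm). Origin on its underside, near its middle.
- case_half: Bystander, to be left alone: empty black half shell of a case, 50 x 110 x 22 high (mm). Origin on its underside, near its middle.
- pack_a: Bystander, to be left alone: blue battery pack inside the cage, 75 x 55 x 57 high (mm). Origin on its underside, near its middle.
- pack_b: Bystander, to be left alone: blue battery pack on the bench, 75 x 55 x 57 high (mm). Origin on its underside, near its middle.
- screw_jar: Bystander, to be left alone: jar of screws, 60 diameter, 75 high (mm). Origin on its underside, near its middle.
Things that resemble listed ones, but are neither listed nor needed, are in the scene too. Of the things like the part that bears valve, leave any that is blue; of the rest the smaller one is meant.

How it is judged:
By the outcome, as a careful person would: the job done as asked, in the order asked, and still so for the second after the job is handed in, while the arm keeps its last pose, push and grip.
It also fails if it takes over 48 s, if anything falls off the work surface, if the arm or the gripper's body presses on something with over 40 N, if the wrist force passes 120 N, or if a joint passes its speed limit or range.

## Robot

A 6-joint arm with a two-finger parallel gripper is mounted at the origin on the work surface. World frame = base frame: x ahead of the robot, y to its left, z up, the work surface at z = 0. Lengths are in m, angles in rad, forces in N, time in s.
With the tool pointing down it reaches from about 0.25 to 0.725 m from the base axis. Payload 4 kg.
Tool frame: the origin (TCP) lies midway between the tips of the shut fingers; the grasp point (between the pads) lies 19 mm behind it; z points along the fingers, y is the line along which they close (so a half turn about z gives the same grasp; the last joint's range is limited). The gripper opens to 85 mm and grips with 20 to 120 N. Pads are 22 mm wide; open, the fingers measure 114 mm over their backs; the gripper's body (76 mm by 85 mm) begins 54 mm behind the grasp point. The pads swing forward as they close: fully open they stand 13 mm farther back than shut.
Start: joints at [1.298, 0.241, 0.005, 1.335, 0, 1.571], TCP at [0.135, 0.482, 0.231] pointing down, gripper open.
Joint ranges: [-2.72, 2.72], [-1.05, 1.87], [-1.09, 1.28], [-1.99, 2.15], [-1.42, 1.44], [-3.14, 3.14]. Speed limits (rad/s): [2.79, 2.79, 3.14, 3.14, 3.14, 3.14].

## Interface

Orientations are given as a unit quaternion [x, y, z, w].
In Python, from workcell import get_obs, camera, job_done, silhouettes gives the robot as it stands. The module is installed in compiled form; this text tells all that it offers.
- The arm moves only by the tool drive_tool, never from a script. Its argument "increments" is a list of rows, each a list of 3 entries, a list of its own where there are three numbers: the shift along the world's x, y, z in mm, then the turn, a rotation vector about the world's x, y, z in degrees, then the opening, from 0 (shut) to 1 (fully open). A call has 1 to 8 rows; each row shifts and turns the commanded pose from where the row before left it; what a row does not reach is not made up. A row lasts 1/12 s, in which the tool goes at most 41.7 mm and 7.16 degrees, less where a joint would pass 70% of its speed; a pose out of reach is approached as far as the arm can. A call is refused whole if a number of a shift passes 41.7 or a number of a turn 7.16, either way. A call with a gripper value outside its range is refused whole. The fingers move at their own pace and stop on an object; the grip force is fixed at half the most. Time passes only in rows, so rows that do not move let the fingers close. It gives the time, the measured TCP pose, the force, the opening and the grip force at its end, in the units of the state.
- get_obs(): the state, without advancing time (a new reading comes with each control period).
- camera(name): name is "scene" or "top" or "wrist"; returns a dict with "image" (420x560x3 uint8, red, green, blue), "K" (3x3 intrinsics, pixels), "view" (4x4, takes a point from world to camera coordinates). Camera axes: x right, y down, z forward; pixel columns grow to the right and rows downward; lengths in m; the calibration is good to about 2 mm. A picture is of the moment at which its call begins. There is no depth.
- job_done(): hands the job in; it is judged then, once.
Trained networks look in a picture, given as the dict that the camera call returned (one of the last four; its "shot" number tells which), for a name from the list of things; names that differ only in an ending like _2 or _b are one class to them, and where a whole thing is asked for, a point or a joint stands for the part that bears it (a point fixed in the world has none). Each returns a list of dicts, best first, with "conf" (0 to 1); they miss things now and then, are a little off and sometimes report something else, mostly with a low value. They report only what shows in the picture. A call takes as long as a camera call. They do not tell look-alikes from the thing itself.
- silhouettes(query, picture): "region" (420x560 bool, what is visible of it) and "bbox" ([left, top, right, bottom] in pixels, round what is visible of it).
The state is a dict: "clock": time; "joint_pos": joint angles; "joint_vel": joint speeds; "tau": joint torques, N m; "eef_pos": TCP position; "tool_rot": TCP orientation; "ft_force": force on the tool from outside, world axes, zero at the start; "ft_torque": the same for the moment, N m; "grip_width": finger opening in m; "grasp_force": force on a finger pad.
Only numpy, scipy, OpenCV 4.12 (cv2) and the standard library are available. Lean on these libraries where they do the work, as an engineer would, in place of code of your own. Each camera call takes 0.05 s, during which the arm holds its last target. There are 200 camera calls.

## Working session

There is one attempt and no reset: what is moved stays moved. The work goes in short steps, Python scripts to look and compute and a tool call to move; the robot and the scene stay as the last step left them, time stands still between calls to the robot, and variables do not carry over. Pictures are saved under pics/ and viewed, at most 10 in all, crops included, and the job is handed in when it is done.

Besides the shell and the picture viewer there is one more tool, called after ">>>" by a JSON object that holds its "api" and its "payload", one argument or row to a line. drive_tool: Moves the arm, as the interface text tells. Its arguments: {"type":"object","properties":{"increments":{"type":"array"}},"required":["increments"]}

```bash
mkdir -p pics; python3 - <<'E'
from workcell import *
import cv2,pickle
import numpy as np
o=get_obs();print({k:np.round(v,3) for k,v in o.items()})
ims=[]
for n in("scene","top"):
    p=camera(n);pickle.dump(p,open(n+".pkl","wb"));cv2.imwrite(f"pics/{n}0.png",p["image"][:,:,::-1])
    for q in("valve","lever_grip","bolt","gate_panel","cage","pack_a","screw_jar","case_half","multimeter","pliers","screwdriver"):
        for d in silhouettes(q,p): print(n,q,round(d["conf"],2),d["bbox"],int(d["region"].sum()))
E
```

```text
{'clock': np.float64(0.0), 'joint_pos': array([ 1.298,  0.241,  0.004,  1.335, -0.   ,  1.571]), 'joint_vel': array([-0.   , -0.002,  0.001, -0.   ,  0.001, -0.   ]), 'tau': array([ 2.0000e-03, -3.7232e+01,  2.5241e+01,  1.7000e-02,  0.0000e+00,
       -0.0000e+00]), 'eef_pos': array([0.135, 0.481, 0.23 ]), 'tool_rot': array([ 0.136,  0.991, -0.001, -0.   ]), 'ft_force': array([-0.869, -0.596, -0.004]), 'ft_torque': array([ 0.01 , -0.   , -0.036]), 'grasp_force': np.float64(0.0), 'grip_width': np.float64(0.085)}
scene valve 0.62 [189.7, 217.5, 226.9, 254.8] 362
scene valve 0.47 [213.3, 186.9, 227.3, 212.5] 120
scene valve 0.32 [175.0, 193.5, 190.4, 211.8] 256
scene valve 0.25 [305.1, 194.4, 368.5, 260.7] 1165
scene lever_grip 0.82 [194.0, 218.1, 226.2, 251.6] 357
scene lever_grip 0.62 [214.4, 189.2, 224.7, 212.1] 132
scene bolt 0.82 [304.3, 197.6, 354.4, 229.5] 235
scene bolt 0.64 [305.7, 215.6, 340.2, 241.0] 77
scene gate_panel 0.55 [301.1, 196.8, 370.0, 263.5] 1252
scene cage 0.81 [265.9, 195.6, 375.2, 315.3] 7629
scene cage 0.56 [304.2, 196.9, 368.8, 262.7] 984
scene pack_a 0.86 [
[... 822 characters left out ...]
.0, 194.7, 261.5, 220.3] 898
top gate_panel 0.36 [229.5, 236.7, 266.0, 291.8] 513
top cage 0.9 [159.3, 119.4, 280.8, 222.9] 8720
top pack_a 0.76 [204.1, 157.4, 229.4, 186.2] 492
top pack_a 0.55 [423.9, 220.2, 455.7, 252.8] 599
top screw_jar 0.76 [121.4, 207.2, 148.3, 230.1] 444
top case_half 0.6 [162.4, 196.8, 265.5, 220.4] 947
top case_half 0.59 [165.8, 265.3, 207.4, 287.0] 709
top multimeter 0.56 [111.1, 240.0, 143.2, 296.9] 1886
top multimeter 0.34 [191.9, 199.9, 263.9, 220.8] 337
top pliers 0.67 [228.6, 238.0, 261.2, 289.7] 474
top screwdriver 0.56 [296.7, 238.6, 330.4, 281.7] 282
top screwdriver 0.48 [366.4, 204.1, 389.6, 248.5] 345
top screwdriver 0.21 [159.3, 117.4, 281.6, 221.5] 8562
```

```bash
python3 - <<'E'
import cv2
a=cv2.imread("pics/top0.png")[80:350,90:480];cv2.imwrite("pics/topc.png",cv2.resize(a,None,fx=2,fy=2,interpolation=cv2.INTER_CUBIC))
a=cv2.imread("pics/scene0.png")[170:340,160:440];cv2.imwrite("pics/scenec.png",cv2.resize(a,(784,476),interpolation=cv2.INTER_CUBIC))
E
```

```text
(no output)
```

View pics/topc.png

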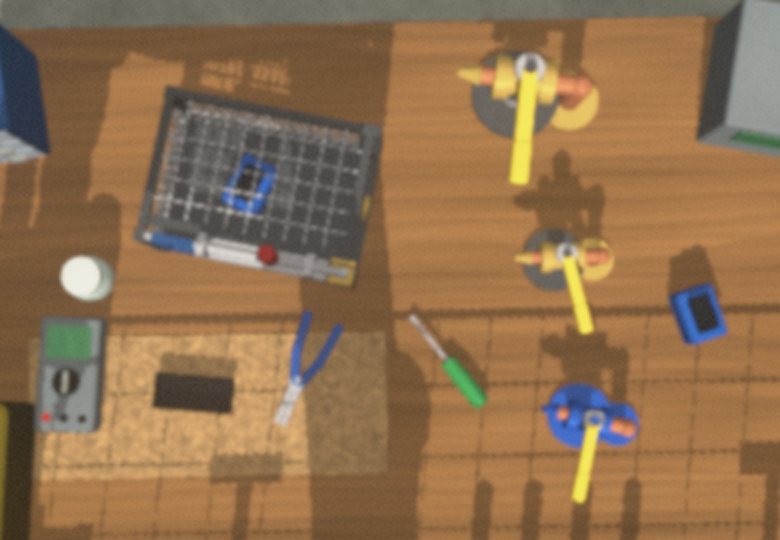

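View pics/scenec.png

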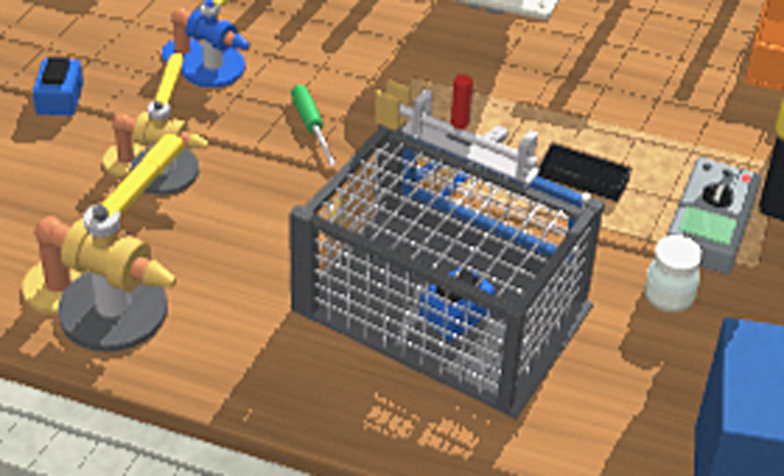

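The candidates for the valve in the top view are the large yellow one (spindle at 355,112), the small yellow one (373,206) and the blue one (387,290). I choose the small yellow valve at (373,206). The red knob is at (223,207).

```bash
cat > h.py <<'E'
import numpy as np,cv2,pickle
def ray(p,uv):
    V=p["view"];R=V[:3,:3];c=-R.T@V[:3,3];d=R.T@np.linalg.inv(p["K"])@np.array([uv[0],uv[1],1.]);return c,d/np.linalg.norm(d)
def atz(p,uv,z):
    c,d=ray(p,uv);return c+d*(z-c[2])/d[2]
def proj(p,X):
    q=p["view"]@np.append(X,1);k=p["K"]@q[:3];return k[:2]/k[2]
def tri(ps,uvs):
    A=0;b=0
    for p,uv in zip(ps,uvs):
        c,d=ray(p,uv);M=np.eye(3)-np.outer(d,d);A=A+M;b=b+M@c
    return np.linalg.solve(A,b)
def mask(p,lo,hi,box):
    h=cv2.cvtColor(p["image"],cv2.COLOR_RGB2HSV);m=cv2.inRange(h,lo,hi);z=np.zeros_like(m);l,t,r,b=box;z[t:b,l:r]=m[t:b,l:r];return z
E
python3 - <<'E'
from h import *
np.set_printoptions(precision=4,suppress=True)
T=pickle.load(open("top.pkl","rb"));S=pickle.load(open("scene.pkl","rb"))
print("cam",ray(T,(0,0))[0],ray(S,(0,0))[0])
for n,b in(("small",(360,200,395,250)),("big",(340,100,370,175)),("blue",(372,280,400,335))):
    m=mask(T,(24,170,120),(34,255,255),b);v,u=np.nonzero(m)
    P=np.array([atz(T,q,.111)[:2] for q in zip(u,v)]);c=P.mean(0);w,V=np.linalg.eigh(np.cov(P.T));a=V[:,1]
    s=(P-c)@a; e=[c+a*s.min(),c+a*s.max()];print(n,len(u),"ends",e,"len",np.ptp(s),"wid",np.ptp((P-c)@V[:,0]),"ang",np.degrees(np.arctan2(a[1],a[0])))
for c in((373.5,206),):print("spindle",atz(T,c,.115))
# pipe ends
print("pipe",atz(T,(90+520/2,80+258/2),.075),atz(T,(90+610/2,80+258/2),.075))
uv=[]
for p,b in((T,(200,190,245,225)),(S,(305,190,345,220))):
    h=cv2.cvtColor(p["image"],cv2.COLOR_RGB2HSV);m=(((h[...,0]<8)|(h[...,0]>172))&(h[...,1]>150)&(h[...,2]>60));z=np.zeros_like(m);l,t,r,bb=b;z[t:bb,l:r]=m[t:bb,l:r];v,u=np.nonzero(z);print("red",u.min(),u.max(),v.min(),v.max(),u.mean(),v.mean());uv.append((u.mean(),v.mean()))
print("knob tri",tri([T,S],uv)); print("knob top atz",atz(T,uv[0],.255))
f=lambda x,y:(90+x/2,80+y/2)
for q in((170,90),(380,128),(352,285),(140,238)):print("cage",atz(T,f(*q),.16))
g=lambda x,y:(160+x/2.8,170+y/2.8)
for q in((303,212),(515,300),(600,205),(383,132)):print("cageS",atz(S,g(*q),.16))
E
```

```text
cam [ 0.4764 -0.0336  1.5206] [1.8748 0.4075 1.3228]
small 7 ends [array([ 0.5281, -0.3061]), array([ 0.4913, -0.3167])] len 0.0382935449064727 wid 0.01670676723502132 ang -164.03925458128876
big 10 ends [array([ 0.8258, -0.2403]), array([ 0.7004, -0.2217])] len 0.12672291939424024 wid 0.0031147489878579084 ang 171.5746878816542
blue 18 ends [array([ 0.3334, -0.308 ]), array([ 0.27  , -0.2985])] len 0.06419898153321604 wid 0.018409146207874687 ang 171.47203380785328
spindle [ 0.5961 -0.2941  0.115 ]
pipe [ 0.5925 -0.2368  0.075 ] [ 0.5902 -0.3601  0.075 ]
red 220 226 204 210 223.21951219512195 206.7560975609756
red 321 328 196 215 324.4918032786885 205.65573770491804
knob tri [0.5912 0.0955 0.2288]
knob top atz [0.5889 0.0926 0.255 ]
cage [0.8144 0.2261 0.16  ]
cage [ 0.7589 -0.0476  0.16  ]
cage [ 0.5547 -0.0077  0.16  ]
cage [0.6205 0.2654 0.16  ]
cageS [ 0.7608 -0.0322  0.16  ]
cageS [0.8052 0.2241 0.16  ]
cageS [0.6316 0.2762 0.16  ]
cageS [0.6005 0.0072 0.16  ]
```

>>> {"api": "drive_tool", "payload": {
  "increments": [
    [[17,-36,4],[0,0,-7],1],
    [[17,-36,4],[0,0,-7],1],
    [[17,-36,4],[0,0,-7],1],
    [[17,-36,4],[0,0,-7],1],
    [[17,-36,4],[0,0,-7],1],
    [[17,-36,4],[0,0,-7],1],
    [[17,-36,4],[0,0,-7],1],
    [[17,-36,4],[0,0,-7],1]
  ]
}}

```text
clock: 1.87
eef_pos: [0.271, 0.1918, 0.2638]
tool_rot: [0.587, 0.809, 0.001, 0.0]
ft_force: [1.0, 0.2, 0.3]
grip_width: 0.0858
grasp_force: 0.0
```

>>> {"api": "drive_tool", "payload": {
  "increments": [
    [[17,-36,4],[0,0,-7],1],
    [[17,-36,4],[0,0,-7],1],
    [[17,-36,4],[0,0,-7],1],
    [[17,-36,4],[0,0,-7],1],
    [[17,-36,4],[0,0,-7],1],
    [[17,-36,4],[0,0,-7],1],
    [[17,-36,4],[0,0,-7],1],
    [[17,-36,4],[0,0,-7],1]
  ]
}}

```text
clock: 2.53
eef_pos: [0.4071, -0.0967, 0.2958]
tool_rot: [0.899, 0.438, 0.0, 0.0]
ft_force: [0.5, 0.3, 1.2]
grip_width: 0.0854
grasp_force: 0.0
```

>>> {"api": "drive_tool", "payload": {
  "increments": [
    [[17,-36,4],[0,0,-7],1],
    [[17,-36,4],[0,0,-7],1],
    [[17,-36,0],[0,0,-7],1],
    [[17,-36,0],[0,0,-7],1],
    [[15,-30,0],[0,0,-7],1],
    [[0,0,0],[0,0,-5],1],
    [[0,0,0],[0,0,0],1]
  ]
}}

```text
clock: 3.12
eef_pos: [0.4899, -0.2703, 0.3016]
tool_rot: [0.994, 0.106, -0.001, -0.001]
ft_force: [0.0, 0.8, -0.3]
grip_width: 0.0853
grasp_force: 0.0
```

```bash
python3 - <<'E'
from workcell import *
from h import *
np.set_printoptions(precision=4,suppress=True)
o=get_obs();print(o["clock"],o["eef_pos"],o["tool_rot"],o["joint_pos"],o["ft_force"])
p=camera("wrist");pickle.dump(p,open("w1.pkl","wb"));cv2.imwrite("pics/w1.png",p["image"][:,:,::-1])
for q in("valve","lever_grip"):
  for d in silhouettes(q,p):print(q,d["conf"],d["bbox"],d["region"].sum())
T=pickle.load(open("top.pkl","rb"));print(cv2.cvtColor(T["image"],cv2.COLOR_RGB2HSV)[215:245:4,372:384:2,:].tolist())
E
```

```text
3.1167 [ 0.4899 -0.2703  0.3016] [ 0.9944  0.1057 -0.001  -0.0007] [-0.5042  0.3497  0.3354  1.5589  0.0001  2.4256] [ 0.0149  0.77   -0.3418]
valve 0.75 [254.0, 272.9, 312.9, 360.9] 1571
lever_grip 0.82 [309.9, 61.8, 339.9, 190.7] 2261
lever_grip 0.72 [256.1, 274.1, 311.9, 360.8] 1452
[[[23, 149, 199], [28, 161, 243], [28, 159, 244], [25, 163, 218], [20, 119, 141], [21, 138, 214]], [[23, 96, 138], [26, 164, 232], [28, 158, 244], [27, 161, 241], [21, 149, 198], [18, 145, 204]], [[17, 63, 121], [23, 156, 196], [27, 161, 242], [27, 159, 244], [24, 164, 226], [16, 144, 174]], [[15, 142, 172], [19, 152, 176], [26, 166, 233], [28, 158, 244], [27, 163, 241], [20, 159, 196]], [[15, 143, 177], [16, 144, 177], [21, 164, 205], [27, 165, 240], [27, 161, 242], [25, 167, 221]], [[15, 139, 125], [15, 138, 126], [21, 159, 152], [26, 169, 233], [27, 162, 244], [27, 162, 242]], [[14, 145, 163], [15, 139, 169], [15, 143, 170], [23, 167, 209], [27, 161, 243], [28, 162, 244]], [[14, 144, 165], [15, 147, 132], [15, 134, 146], [20, 156, 173], [26, 168, 234], [28, 159, 244]]]
```

View pics/w1.png

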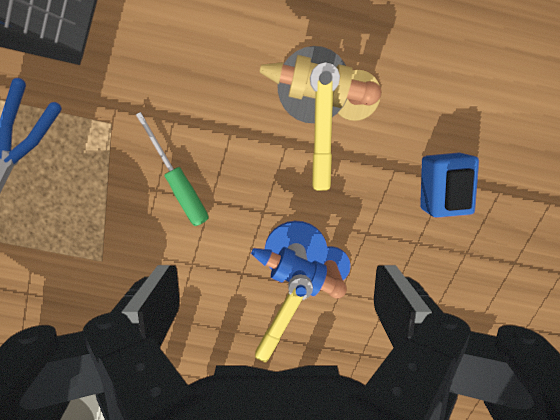

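The wrist view shows the small yellow valve with its spindle at (325,77), its lever tip at (321,188) and its pipe running from (268,72) to (370,92). The blue valve is at (302,288).

```bash
cat > lev.py <<'E'
from h import *
np.set_printoptions(precision=4,suppress=True)
def lever(p,box,z=.111):
    m=mask(p,(23,90,170),(33,255,255),box);n,l,st,ce=cv2.connectedComponentsWithStats(m);i=1+np.argmax(st[1:,4]);v,u=np.nonzero(l==i)
    P=np.array([atz(p,q,z)[:2] for q in zip(u,v)]);c=P.mean(0);w,V=np.linalg.eigh(np.cov(P.T));a=V[:,1];a=a*-np.sign(a[0])
    s=(P-c)@a;print("px",len(u),"near",c+a*s.min(),"tip",c+a*s.max(),"len",np.ptp(s),"wid",len(u)*0+np.ptp((P-c)@V[:,0]),"dir",np.degrees(np.arctan2(a[1],a[0]))%360);return c,a
E
python3 - <<'E'
from lev import *
W=pickle.load(open("w1.pkl","rb"));T=pickle.load(open("top.pkl","rb"))
lever(W,(295,85,345,200));lever(T,(360,200,395,250));lever(T,(340,100,372,178))
print("spindle",atz(W,(325,76),.115), ray(W,(0,0))[0])
a,b=atz(W,(268,72),.075),atz(W,(370,92),.075);print(a,b,np.degrees(np.arctan2(*(a-b)[1::-1])))
# body top contour for pipe dir
p=W
h=cv2.cvtColor(p["image"],cv2.COLOR_RGB2HSV);print(h[72,285:310:5].tolist(),h[92,345:380:5].tolist())
E
python3 -c "
import cv2
a=cv2.imread('pics/w1.png')[30:200,240:400];cv2.imwrite('pics/w1c.png',cv2.resize(a,(560,595),interpolation=cv2.INTER_CUBIC))"
```

```text
px 1758 near [ 0.5914 -0.2946] tip [ 0.4926 -0.3166] len 0.10126082759501531 wid 0.01790734453272698 dir 192.60144833338455
px 262 near [ 0.592  -0.2944] tip [ 0.4894 -0.3167] len 0.10494877377723506 wid 0.018736142716575827 dir 192.25570920778225
px 566 near [ 0.845  -0.2581] tip [ 0.6918 -0.2289] len 0.15596645732242226 wid 0.046212785392869354 dir 169.1965363210469
spindle [ 0.5987 -0.2929  0.115 ] [ 0.5604 -0.2551  0.4432]
[ 0.5948 -0.2391  0.075 ] [ 0.5981 -0.3474  0.075 ] 91.74203371558124
[[11, 118, 217], [11, 117, 211], [22, 107, 228], [22, 111, 219], [22, 114, 215]] [[21, 108, 231], [11, 113, 233], [11, 112, 227], [11, 118, 221], [12, 122, 199], [11, 119, 215], [11, 124, 204]]
```

View pics/w1c.png

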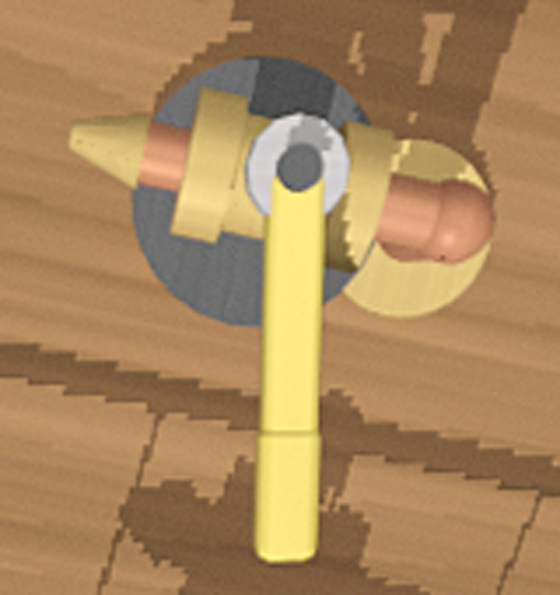

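>>> {"api": "drive_tool", "payload": {
  "increments": [
    [[15,-20,0],[0,0,0],0.6],
    [[14,-20,-30],[0,0,0],0.6],
    [[0,0,-40],[0,0,0],0.6],
    [[0,0,-40],[0,0,0],0.6],
    [[0,0,-40],[0,0,0],0.6],
    [[0,0,-40],[0,0,0],0.6],
    [[0,0,-24],[0,0,0],0.6],
    [[0,0,0],[0,0,0],0.6]
  ]
}}

```text
clock: 3.93
eef_pos: [0.5145, -0.3047, 0.0837]
tool_rot: [0.994, 0.109, -0.005, -0.004]
ft_force: [-0.8, 0.1, -0.7]
grip_width: 0.0513
grasp_force: 0.0
```

>>> {"api": "drive_tool", "payload": {
  "increments": [
    [[0,0,0],[0,0,0],0],
    [[0,0,0],[0,0,0],0],
    [[0,0,0],[0,0,0],0],
    [[0,0,0],[0,0,0],0],
    [[0,0,0],[0,0,0],0]
  ]
}}

```text
clock: 4.35
eef_pos: [0.5208, -0.3099, 0.0928]
tool_rot: [0.994, 0.108, 0.003, 0.002]
ft_force: [-1.1, -0.2, 6.8]
grip_width: 0.0145
grasp_force: 59.6
```

>>> {"api": "drive_tool", "payload": {
  "increments": [
    [[2.6,-8.9,0],[0,0,6.84],0],
    [[3.6,-8.6,0],[0,0,6.84],0],
    [[4.6,-8.1,0],[0,0,6.84],0],
    [[5.5,-7.5,0],[0,0,6.84],0],
    [[6.4,-6.8,0],[0,0,6.84],0],
    [[0,0,0],[0,0,0],0],
    [[0,0,0],[0,0,0],0]
  ]
}}

```text
clock: 4.93
eef_pos: [0.5435, -0.3508, 0.0929]
tool_rot: [0.919, 0.395, 0.002, 0.003]
ft_force: [-0.2, -2.5, 6.0]
grip_width: 0.0145
grasp_force: 59.5
```

```bash
python3 - <<'E'
from workcell import *
from lev import *
o=get_obs();print(o["clock"],o["eef_pos"],o["tool_rot"],o["ft_force"],o["ft_torque"],o["grip_width"])
for n in("scene","top","wrist"):
    p=camera(n);pickle.dump(p,open(n+"2.pkl","wb"));cv2.imwrite(f"pics/{n}2.png",p["image"][:,:,::-1])
    for d in silhouettes("lever_grip",p):print(n,d["conf"],d["bbox"],d["region"].sum())
E
```

```text
4.9333 [ 0.5435 -0.3508  0.0929] [0.9186 0.3951 0.0017 0.0033] [-0.1568 -2.5125  6.0045] [-0.3548  0.0832 -0.0282] 0.014544862488886492
scene 0.79 [192.5, 219.6, 225.4, 254.6] 326
scene 0.54 [232.0, 162.9, 253.2, 177.8] 104
scene 0.53 [207.3, 192.9, 219.1, 215.4] 103
top 0.81 [346.5, 100.2, 365.3, 168.8] 667
top 0.76 [368.1, 201.1, 387.2, 223.8] 214
wrist 0.82 [239.7, 46.9, 314.8, 346.5] 12991
```

View pics/wrist2.png

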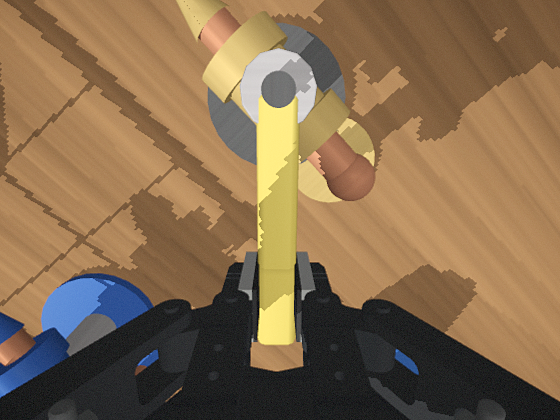

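The wrist view shows the lever well pinched, with its tip at (277,340) and spindle at (278,88). The pipe runs at about 45° to it. I'll release the lever and lift off.

>>> {"api": "drive_tool", "payload": {
  "increments": [
    [[0,0,0],[0,0,0],0.4],
    [[0,0,0],[0,0,0],0.4],
    [[0,0,0],[0,0,0],0.4],
    [[0,0,20],[0,0,0],0.4],
    [[0,0,40],[0,0,0],0.4],
    [[0,0,40],[0,0,0],0.4],
    [[-15,0,40],[0,0,0],0.6],
    [[-15,0,40],[0,0,0],0.6]
  ]
}}

```text
clock: 5.9
eef_pos: [0.5119, -0.3476, 0.2684]
tool_rot: [0.918, 0.396, -0.0, -0.001]
ft_force: [0.3, -0.6, 0.3]
grip_width: 0.0513
grasp_force: 0.0
```

>>> {"api": "drive_tool", "payload": {
  "increments": [
    [[-15,10,30],[0,0,0],0.6],
    [[0,0,0],[0,0,0],0.6]
  ]
}}

```text
clock: 6.07
eef_pos: [0.4973, -0.3388, 0.3062]
tool_rot: [0.919, 0.395, 0.003, 0.005]
ft_force: [0.7, -0.2, 2.1]
grip_width: 0.0513
grasp_force: 0.0
```

```bash
python3 - <<'E'
from workcell import *
from lev import *
o=get_obs();print(o["clock"],o["eef_pos"],o["tool_rot"],o["joint_pos"],o["ft_force"])
p=camera("wrist");pickle.dump(p,open("w3.pkl","wb"));cv2.imwrite("pics/w3.png",p["image"][:,:,::-1])
b=[]
for d in silhouettes("lever_grip",p):print(d["conf"],d["bbox"],d["region"].sum())
q=proj(p,np.array([.56,-.33,.111]));print(q,proj(p,np.array([.597,-.293,.111])))
l,t=[int(max(0,v)) for v in q-60];lever(p,(l,t,l+120,t+120))
E
```

```text
6.0667 [ 0.4973 -0.3388  0.3062] [0.9186 0.3951 0.0034 0.005 ] [-0.5981  0.4307  0.4668  1.5948  0.0003  1.731 ] [ 0.7103 -0.2274  2.1139]
0.84 [103.9, 232.3, 200.0, 295.1] 1829
0.64 [303.5, 63.4, 331.6, 189.2] 2418
[313.7062 133.8899] [316.9004  77.4958]
px 1768 near [ 0.596  -0.2952] tip [ 0.523  -0.3707] len 0.10506654981906019 wid 0.01828307385686416 dir 225.9900302383344
```

View pics/w3.png

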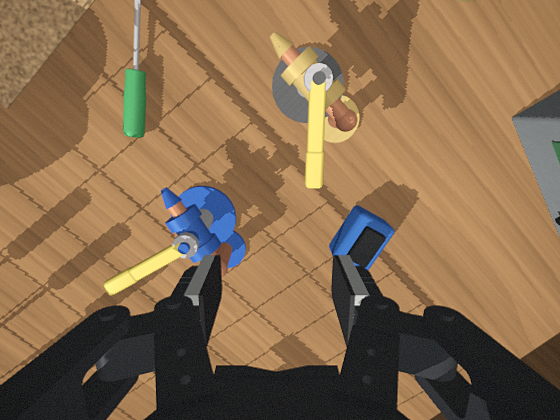

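The valve is released with its lever free, spindle at (318,77) and tip at (314,187). Next I check the pipe angle and refine the gate's geometry from the earlier pictures.

```bash
python3 - <<'E'
from workcell import *
from lev import *
p=pickle.load(open("w3.pkl","rb"));q=pickle.load(open("wrist2.pkl","rb"))
for P,a,b in((p,(274,36),(342,116)),(p,(290,56),(334,107)),(q,(216,30),(352,178)),(q,(244,55),(322,133))):
    A,B=atz(P,a,.072),atz(P,b,.072);print("pipe",A[:2],B[:2],np.degrees(np.arctan2(*(A-B)[1::-1])))
# which cone direction is hue brass/copper: per-colour copper fit in w3
h=cv2.cvtColor(p["image"],cv2.COLOR_RGB2HSV)
T=camera("top");pickle.dump(T,open("top3.pkl","wb"))
for d in silhouettes("gate_panel",T)[:1]+silhouettes("bolt",T)[:1]:
    v,u=np.nonzero(d["region"]);X=np.array([atz(T,z,.18)[:2] for z in zip(u,v)]);w,V=np.linalg.eigh(np.cov(X.T));a=V[:,1]*np.sign(V[1,1]);c=X.mean(0);s=(X-c)@a;print(d["conf"],c+a*s.min(),c+a*s.max(),np.degrees(np.arctan2(a[1],a[0])))
a=T["image"][170:240,140:290,::-1];cv2.imwrite("pics/gate3.png",cv2.resize(a,(800,373),interpolation=cv2.INTER_CUBIC))
E
```

```text
pipe [ 0.5974 -0.234 ] [ 0.5969 -0.3422] 89.74225835944056
pipe [ 0.5965 -0.259 ] [ 0.5967 -0.3291] 90.13637486578288
pipe [ 0.5969 -0.2558] [ 0.5979 -0.348 ] 90.61611823592447
pipe [ 0.5987 -0.2713] [ 0.6015 -0.3212] 93.23749544577649
0.84 [ 0.57   -0.0012] [0.6221 0.2562] 78.55918268811914
0.75 [ 0.5704 -0.0013] [0.6094 0.1769] 77.67268831806757
```

View pics/gate3.png

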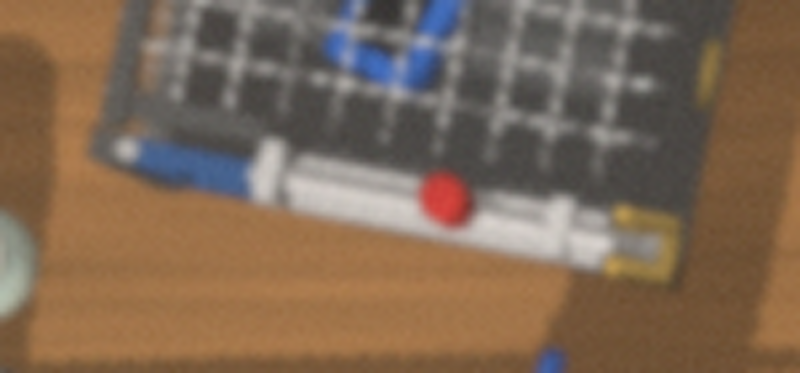

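>>> {"api": "drive_tool", "payload": {
  "increments": [
    [[8,39,2],[0,0,3],0.7],
    [[8,39,2],[0,0,3],0.7],
    [[8,39,2],[0,0,3],0.7],
    [[8,39,2],[0,0,3],0.7],
    [[8,39,2],[0,0,3],0.7],
    [[8,39,2],[0,0,3],0.7],
    [[8,39,2],[0,0,3],0.7],
    [[8,39,0],[0,0,3],0.7]
  ]
}}

```text
clock: 6.98
eef_pos: [0.561, -0.0243, 0.3094]
tool_rot: [0.815, 0.579, -0.001, -0.001]
ft_force: [1.6, -0.1, 0.0]
grip_width: 0.06
grasp_force: 0.0
```

>>> {"api": "drive_tool", "payload": {
  "increments": [
    [[8,39,0],[0,0,3],0.7],
    [[8,39,0],[0,0,3],0.7],
    [[10,40,0],[0,0,2],0.7],
    [[0,0,0],[0,0,0],0.7],
    [[0,0,0],[0,0,0],0.7]
  ]
}}

```text
clock: 7.4
eef_pos: [0.5868, 0.0943, 0.3082]
tool_rot: [0.772, 0.635, -0.002, -0.001]
ft_force: [0.4, 0.6, -1.0]
grip_width: 0.0599
grasp_force: 0.0
```

```bash
python3 - <<'E'
from workcell import *
from lev import *
o=get_obs();print(o["clock"],o["eef_pos"],o["tool_rot"],o["joint_pos"])
p=camera("wrist");pickle.dump(p,open("w4.pkl","wb"));cv2.imwrite("pics/w4.png",p["image"][:,:,::-1])
h=cv2.cvtColor(p["image"],cv2.COLOR_RGB2HSV);m=(((h[...,0]<6)|(h[...,0]>172))&(h[...,1]>150)&(h[...,2]>60)).astype(np.uint8)
n,l,st,ce=cv2.connectedComponentsWithStats(m)
for i in np.argsort(-st[1:,4])[:3]+1:print("red",st[i],ce[i])
print("knob top expected",proj(p,np.array([.59,.093,.262])),ray(p,(0,0))[0])
T=pickle.load(open("top3.pkl","rb"));print("hinge",atz(T,(163.4,198.1),.165),"keeper",atz(T,(140+640/5.333,170+243/5.333),.2))
E
```

```text
7.4 [0.5868 0.0943 0.3082] [ 0.7725  0.635  -0.0022 -0.0013] [ 0.1594  0.4301  0.4711  1.617  -0.0001  1.9249]
red [ 268  193   34   55 1505] [283.8857 221.1827]
knob top expected [283.0363 235.4095] [0.601  0.1655 0.4498]
hinge [0.6221 0.2555 0.165 ] keeper [0.57   0.0062 0.2   ]
```

View pics/w4.png

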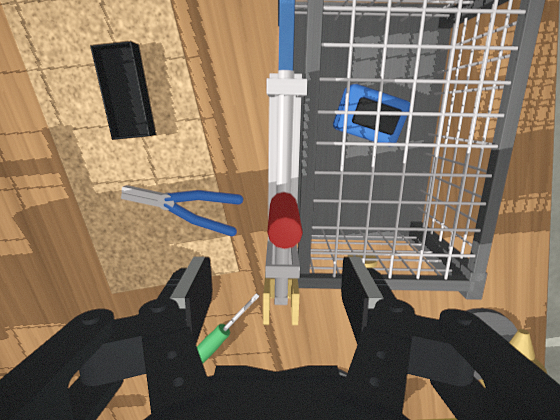

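The knob's top disc is at (285,231), with the guide loop at (283,265) and the keeper at (282,300). The knob is centred between the fingers at about (0.592, 0.096), which matches the triangulation. I'll descend and grip it.

>>> {"api": "drive_tool", "payload": {
  "increments": [
    [[5,2,-15],[0,0,0],0.7],
    [[0,0,-30],[0,0,0],0.7],
    [[0,0,-30],[0,0,0],0.7],
    [[0,0,-8],[0,0,0],0.7],
    [[0,0,0],[0,0,0],0.4],
    [[0,0,0],[0,0,0],0],
    [[0,0,0],[0,0,0],0],
    [[0,0,0],[0,0,0],0]
  ]
}}

```text
clock: 8.12
eef_pos: [0.5922, 0.0934, 0.2307]
tool_rot: [0.774, 0.633, 0.001, 0.0]
ft_force: [-4.1, -1.0, 3.7]
grip_width: 0.0203
grasp_force: 58.7
```

>>> {"api": "drive_tool", "payload": {
  "increments": [
    [[0,0,0],[0,0,0],0],
    [[0,0,0],[0,0,0],0],
    [[0,0,0],[0,0,0],0]
  ]
}}

```text
clock: 8.37
eef_pos: [0.5924, 0.0938, 0.2307]
tool_rot: [0.774, 0.633, 0.001, 0.001]
ft_force: [-4.4, -0.1, 6.5]
grip_width: 0.0202
grasp_force: 59.1
```

>>> {"api": "drive_tool", "payload": {
  "increments": [
    [[0,0,5],[0,0,0],0],
    [[0,0,5],[0,0,0],0],
    [[0,0,5],[0,0,0],0],
    [[0,0,0],[0,0,0],0],
    [[0,0,0],[0,0,0],0]
  ]
}}

```text
clock: 8.78
eef_pos: [0.5922, 0.0938, 0.2436]
tool_rot: [0.774, 0.633, 0.0, -0.0]
ft_force: [-2.7, 0.9, -2.3]
grip_width: 0.0202
grasp_force: 58.7
```

>>> {"api": "drive_tool", "payload": {
  "increments": [
    [[0,0,2],[0,0,0],0],
    [[1,4.9,0],[0,0,0],0],
    [[1,4.9,0],[0,0,0],0],
    [[1,4.9,0],[0,0,0],0],
    [[1,4.9,0],[0,0,0],0]
  ]
}}

```text
clock: 9.2
eef_pos: [0.5963, 0.1136, 0.2451]
tool_rot: [0.774, 0.633, -0.0, 0.0]
ft_force: [-1.2, -0.7, -1.4]
grip_width: 0.02
grasp_force: 58.8
```

>>> {"api": "drive_tool", "payload": {
  "increments": [
    [[1,4.9,0],[0,0,0],0],
    [[1,4.9,0],[0,0,0],0],
    [[1,4.9,0],[0,0,0],0],
    [[1,4.9,0],[0,0,0],0],
    [[0,0,0],[0,0,0],0],
    [[0,0,0],[0,0,0],0]
  ]
}}

```text
clock: 9.7
eef_pos: [0.6005, 0.1339, 0.2454]
tool_rot: [0.774, 0.634, 0.001, -0.0]
ft_force: [-0.5, 1.7, -1.5]
grip_width: 0.0207
grasp_force: 58.8
```

>>> {"api": "drive_tool", "payload": {
  "increments": [
    [[-5.9,1.3,0],[0,0,-2.8],0],
    [[-5.9,1.6,0],[0,0,-2.8],0],
    [[-5.8,1.9,0],[0,0,-2.8],0],
    [[-5.7,2.1,0],[0,0,-2.8],0],
    [[0,0,0],[0,0,0],0]
  ]
}}

```text
clock: 10.12
eef_pos: [0.5771, 0.1401, 0.2461]
tool_rot: [0.832, 0.555, 0.001, 0.0]
ft_force: [2.4, -1.1, -1.2]
grip_width: 0.0207
grasp_force: 59.1
```

>>> {"api": "drive_tool", "payload": {
  "increments": [
    [[-5.6,2.4,0],[0,0,-2.8],0],
    [[-5.4,2.7,0],[0,0,-2.8],0],
    [[-5.3,3.0,0],[0,0,-2.8],0],
    [[-5.2,3.2,0],[0,0,-2.8],0],
    [[0,0,0],[0,0,0],0],
    [[0,0,0],[0,0,0],0]
  ]
}}

```text
clock: 10.62
eef_pos: [0.5564, 0.1508, 0.2459]
tool_rot: [0.882, 0.472, 0.001, 0.001]
ft_force: [1.7, -0.1, -2.1]
grip_width: 0.02
grasp_force: 59.4
```

```bash
python3 - <<'E'
from workcell import *
from lev import *
o=get_obs();print(o["clock"],o["eef_pos"],o["tool_rot"],o["ft_force"],o["ft_torque"],o["grip_width"])
S=camera("scene");T=camera("top");W=camera("wrist")
pickle.dump((S,T,W),open("w5.pkl","wb"))
for d in silhouettes("gate_panel",T)[:2]:print(d["conf"],d["bbox"])
cv2.imwrite("pics/w5.png",np.hstack([cv2.resize(T["image"][150:280,130:310,::-1],(400,289)),cv2.resize(S["image"][180:300,250:416,::-1],(400,289))]))
# predicted free-edge position when shut and at 90 mm out
H=np.array([.623,.256]);u=np.radians(78.6)
for th in(0,15,22.5,30):
    a=u-np.radians(th);E=H-.235*np.array([np.cos(a),np.sin(a)]);X=np.append(E,.16);print(th,E,proj(T,X),proj(S,X),proj(W,X))
try: lever(T,(360,200,395,250))
except Exception as e: print(e)
E
```

```text
10.6167 [0.5564 0.1508 0.2459] [0.8817 0.4718 0.001  0.0007] [ 1.6608 -0.0759 -2.0611] [-0.1488 -0.5789  0.1908] 0.020011722569104915
0.62 [205.7, 223.2, 244.2, 252.5]
0 [0.5766 0.0256] [252.9363 214.2694] [304.3271 214.0448] [384.816  325.3612]
15 [0.5185 0.0455] [245.531  236.9367] [315.2016 205.0271] [309.9715 342.1898]
22.5 [0.4919 0.0609] [239.6517 247.4158] [321.7993 201.436 ] [272.1552 344.2938]
30 [0.4676 0.0797] [232.4409 257.0729] [329.0311 198.5022] [234.3042 342.2198]
px 171 near [ 0.5922 -0.297 ] tip [ 0.5359 -0.3519] len 0.07858775076995203 wid 0.018816905566264072 dir 224.2662721114716
```

View pics/w5.png

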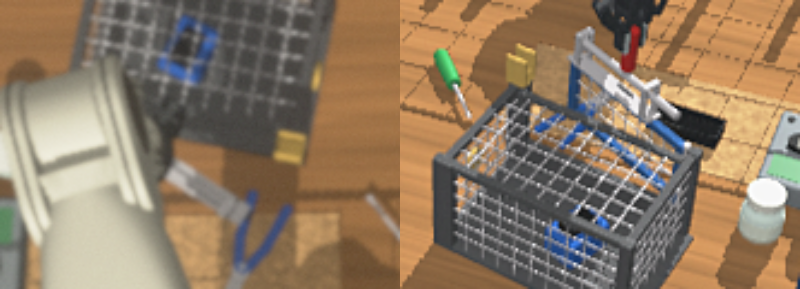

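```bash
python3 -c "
from workcell import *
print(job_done())"
```

```text
the job is handed in; nothing more can be done
None
```

I handed the job in at about 10.8 s of the 48 s allowed: the small yellow valve is about half open (lever measured at about 45°), the bolt was lifted and drawn about 40 mm, and the gate is held ajar by the red knob with its free edge about 88–90 mm out; no verdict was returned.

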